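# Sort perished rubber mounts from sound ones by squeezing

## Task

Three rubber mounts taken from the arm joints lie on the bench and look alike; squeezing them gently end to end is the way to tell the soft, perished ones from the firm ones. Lay every soft mount on the floor of the round pan and every firm one on the floor of the rectangular tray, side by side and not stacked, without dropping them. Never squeeze a mount with a grip of more than 25 N, and leave the mug, washer box and sanding block where they are.

Things in the scene. Friction and masses are not known exactly. Their poses are not given: they have to be found in the camera images.
- mount_a: One of three rubber mounts alike to the eye: a ribbed black rubber barrel (diameter 35 mm) between two square bare-steel end plates, 40 x 40 mm, 5 mm thick; 52 mm long over the plates, about 0.15 kg (all within 20 g). It lies on the plates' edges, 40 mm high. Origin at its centre while unsqueezed: 20 mm up, 26 mm from each plate's outer face. x is its length, z up.
- mount_b: Mount of the same make as mount_a, same size and axes. Squeezed lengthwise between the outer faces of its end plates, any of the three shortens: a soft (perished) one by 7 to 9 mm under a grip of 8 N, a firm one by 2 to 3 mm. Either meets a solid stop after 10 mm, so a squeeze of 30 N hides the difference.
- mount_c: Mount of the same make as mount_a, same size and axes. Pinched across the 40 mm width of the plates any of the three is rigid, which tells nothing. One or two of the three mounts are soft; which ones is not known beforehand. A mount springs back to 52 mm when let go.
- tray: Rectangular grey plastic tray, fixed to the bench, open on top: 170 mm along its x, 180 mm along its y, 30 mm high, walls 4 mm thick, inner floor 4 mm above its underside. Origin at the centre of its underside. For firm mounts; it has room for three side by side.
- pan_in (a point): Centre of the inner floor of the round steel pan, 5 mm above the bench. The pan is fixed, 176 mm across outside at the foot and 180 mm at the rim, 32 mm high, walls 4 mm thick. For soft mounts; it has room for two side by side.
- pan: The same round steel pan; origin at the centre of its underside.
- mug: Green mug, 80 mm wide and 90 mm high, standing on the bench; origin at the centre of its foot. To be left alone.
- washer_box: Open black box of washers, 120 x 90 mm and 30 mm high, standing on the bench; origin at the centre of its underside. To be left alone.
- sanding_block: Cork sanding block, 65 x 110 mm and 28 mm high; origin at the centre of its underside. To be left alone.
Not all that is in view belongs to the job. What is shaped like the tray but red is not meant. Leave any blue look-alike of the mount_b alone.

How it is judged:
By the outcome, as a careful person would: the job done as asked, in the order asked, and still so for the second after the job is handed in, with the robot touching nothing.
It also fails if it takes over 58 s, if anything falls off the work surface, if the arm or the gripper's body presses on something with over 40 N, if the wrist force passes 120 N, or if a joint passes its speed limit or range.

## Robot

A 6-joint arm with a two-finger parallel gripper is mounted at the origin on the work surface. World frame = base frame: x ahead of the robot, y to its left, z up, the work surface at z = 0. Lengths are in m, angles in degrees, forces in N, time in s.
With the tool pointing down it reaches from about 0.4 to 0.825 m from the base axis. Payload 7 kg.
Tool frame: the origin (TCP) lies on the front face of the gripper's body, between the roots of the fingers; the fingertips stand 66 mm ahead of it and the grasp point (between the pads) lies 47 mm ahead of it; z points along the fingers, y is the line along which they close (so a half turn about z gives the same grasp; the last joint's range is limited). The gripper opens to 88 mm and grips with 3 to 60 N. Pads are 19 mm wide; open, the fingers measure 130 mm over their backs; the gripper's body (78 mm by 193 mm) begins 47 mm behind the grasp point.
Start: joints at [-60.671, 20.546, 0.682, 0, -70.136, -16.507], TCP at [0.15, -0.658, 0.292] pointing down, gripper open.
Joint ranges: [-176.03, 176.03], [-82.01, 121.73], [-58.28, 71.71], [-173.87, 95.51], [-174.79, -0.11], [-173.66, 173.66]. Speed limits (degrees/s): [136.94, 136.94, 172.46, 180, 180, 180].

## Interface

Orientations are given as [roll, pitch, yaw] about the fixed x, y, z axes, in that order (R = Rz(yaw) Ry(pitch) Rx(roll)).
In Python, from plant import ctrl gives the robot as it stands.
- The arm moves only by the tool send_rows, never from a script. Its argument "deltas" is a list of rows, each a list of 2 entries, a list of its own where there are three numbers: the shift along the tool's x, y, z each as a share of 800 mm, from -1 to 1, then the turn about the tool's z as a share of 90 degrees, from -1 to 1. A call has exactly 5 rows; each row is the pose to reach, as a shift and turn from the pose commanded when the call began, along the tool's axes at that moment; what a row does not reach only later rows make up. A row lasts 1/12 s, in which the tool goes at most 41.7 mm and 7.16 degrees, less where a joint would pass 70% of its speed; a pose out of reach is approached as far as the arm can. A call with a number of a shift or a turn outside -1 to 1 is refused whole. A call with a gripper value outside its range is refused whole. "gripper" is the opening, from 0 (shut) to 1 (fully open), set as the call begins (left out, the last holds). The fingers move at their own pace and stop on an object; the grip force is fixed at half the most. Time passes only in rows, so rows that repeat a pose let the fingers close, or fill a call up. It gives the time, the measured TCP pose, the force, the opening and the grip force at its end, in the units of the state.
- ctrl.get_obs(): the state, without advancing time (a new reading comes with each control period).
- ctrl.snapshot(name): name is "scene" or "top"; returns a dict with "color" (384x512x3 uint8, red, green, blue), "vertical_fov" (degrees; the focal length in pixels is half the picture's height over the tangent of half this angle, whatever the lens; pixels are square), "cx", "cy" (the principal point, pixels), "rvec" (rotation vector, rad) and "tvec" (3), from world to camera coordinates, as OpenCV has them. Camera axes: x right, y down, z forward; pixel columns grow to the right and rows downward; lengths in m; the calibration is good to about 2 mm. A picture is of the moment at which its call begins. There is no depth.
- ctrl.close_job(): hands the job in; it is judged then, once.
Trained networks look in a picture, given as the dict that the camera call returned (one of the last four; its "shot" number tells which), for a name from the list of things; names that differ only in an ending like _2 or _b are one class to them, and where a whole thing is asked for, a point or a joint stands for the part that bears it (a point fixed in the world has none). Each returns a list of dicts, best first, with "conf" (0 to 1); they miss things now and then, are a little off and sometimes report something else, mostly with a low value. They report only what shows in the picture. A call takes as long as a camera call. They do not tell look-alikes from the thing itself.
- ctrl.boxes_of(picture, thing): "xy" ([column, row] as shares, 0 to 1, of the picture: columns of its width, rows of its height, amid what is visible of it).
- ctrl.cut_out(picture, thing): "pixels" (384x512 bool, what is visible of it) and "xy" ([column, row] as shares, 0 to 1, of the picture: columns of its width, rows of its height, amid what is visible of it).
The state is a dict: "clock": time; "joint_pos": joint angles; "qvel": joint speeds; "tau": joint torques, N m; "tool_pos": TCP position; "orientation": TCP orientation; "force": force on the tool from outside, world axes, zero at the start; "moment": the same for the moment, N m; "opening": finger opening in m; "gripper_force": force on a finger pad.
Only numpy, scipy, OpenCV 4.12 (cv2) and the standard library are available. Lean on these libraries where they do the work, as an engineer would, in place of code of your own. Each camera call takes 0.05 s, during which the arm holds its last target. There are 200 camera calls.

## Working session

There is one attempt and no reset: what is moved stays moved. The work goes in short steps, Python scripts to look and compute and a tool call to move; the robot and the scene stay as the last step left them, time stands still between calls to the robot, and variables do not carry over. Pictures are saved under pics/ and viewed, at most 10 in all, crops included, and the job is handed in when it is done.

Besides the shell and the picture viewer there is one more tool, called after "Request:" as name(argument=value, ...), one argument or row to a line, values as JSON. send_rows: Moves the arm, as the interface text tells. Shift numbers are shares of 800 mm and turn numbers shares of 90 degrees, none past 1 either way. Its arguments: {"type":"object","properties":{"deltas":{"type":"array","items":{"type":"array"}},"gripper":{"type":"number"}},"required":["deltas"]}

```bash
ls; mkdir -p pics
cat > h.py <<'E'
import numpy as np, cv2
from plant import ctrl
def cam(p):
    f=p["color"].shape[0]/2/np.tan(np.radians(p["vertical_fov"])/2)
    K=np.array([[f,0,p["cx"]],[0,f,p["cy"]],[0,0,1.]])
    return K,cv2.Rodrigues(np.array(p["rvec"],float))[0],np.array(p["tvec"],float)
def toworld(p,uv,z):
    K,R,t=cam(p); uv=np.atleast_2d(uv).astype(float)
    d=np.c_[uv,np.ones(len(uv))]@np.linalg.inv(K).T@R; c=-R.T@t
    return c+d*((z-c[2])/d[:,2])[:,None]
E
python3 - <<'E'
from h import *
print(ctrl.get_obs())
for n in("top","scene"):
    p=ctrl.snapshot(n); cv2.imwrite(f"pics/{n}0.png",cv2.resize(p["color"][...,::-1],(800,600),interpolation=cv2.INTER_CUBIC))
    print(n,{k:v for k,v in p.items() if k!="color"})
    for th in("mount_a","tray","pan","mug","washer_box","sanding_block"):
        for d in ctrl.cut_out(p,th):
            m=d["pixels"].astype(np.uint8); uv=np.array(d["xy"])*[512,384]
            pts=np.argwhere(m)[:,::-1]
            w=toworld(p,pts,0.03); r=cv2.minAreaRect((w[:,:2]*1000).astype(np.float32))
            print(th,round(d["conf"],2),uv.round(),len(pts),toworld(p,uv,.03)[0].round(3),np.round(r[0]),np.round(r[1]),round(r[2],1))
E
```

```text
pics
{'clock': 0.0, 'joint_pos': array([-6.06723950e+01,  2.05891790e+01,  6.34968316e-01, -2.07613027e-02,
       -7.01364918e+01, -1.65062764e+01]), 'qvel': array([-0.04028691, -0.05023775,  0.11607941,  0.03456108,  0.05182633,
        0.06535604]), 'tau': array([ 7.57156317e-05, -5.82728899e+01,  2.93047071e+01,  6.99722975e+00,
        7.13873509e-03, -1.38826963e-04]), 'tool_pos': array([ 0.14968504, -0.65780369,  0.29125513]), 'orientation': array([ 1.79907490e+02, -7.06006612e-03, -1.67185735e+02]), 'force': array([0.11925562, 0.49441461, 0.48158683]), 'moment': array([ 0.03417339,  0.01341373, -0.04025008]), 'gripper_force': 0.0, 'opening': 0.08772495157901478}
top {'vertical_fov': 52.776082007937326, 'cx': 254.81430631829323, 'cy': 195.81590912811325, 'rvec': array([ 2.13354912, -2.12643307,  0.16965082]), 'tvec': array([0.09557408, 0.56320194, 1.47367751]), 'shot': 1}
mount_a 0.65 [298. 187.] 119 [ 0.604 -0.076  0.03 ] [600. -72.] [34. 55.] 6.6
mount_a 0.63 [302. 222.] 114 [ 0.462 -0.09   0.03 ] [460. -93.] [53. 35.] 15.7
mount_a 0.53 [253. 199.] 113 [0.553 0.106 0.03 ] [5
[... 1045 characters left out ...]
. 216.] 148 [ 0.464 -0.094  0.03 ] [ 464. -100.] [59. 41.] 20.6
mount_a 0.55 [226. 203.] 198 [ 0.494 -0.003  0.03 ] [504.  -2.] [44. 78.] 71.0
tray 0.89 [268. 159.] 1844 [0.483 0.247 0.03 ] [488. 251.] [178. 198.] 1.9
tray 0.62 [313.  89.] 1273 [0.394 0.684 0.03 ] [392. 675.] [178. 211.] 9.0
pan 0.85 [171. 261.] 2456 [ 0.504 -0.278  0.03 ] [ 503. -279.] [187. 181.] 18.2
mug 0.91 [304. 125.] 584 [0.491 0.479 0.03 ] [502. 492.] [118. 150.] 55.5
mug 0.68 [130. 313.] 1406 [ 0.529 -0.471  0.03 ] [ 525. -473.] [132.  96.] 32.1
washer_box 0.97 [129. 312.] 1349 [ 0.525 -0.47   0.03 ] [ 525. -473.] [130.  93.] 31.3
sanding_block 0.55 [271. 252.] 611 [ 0.734 -0.047  0.03 ] [733. -42.] [ 64. 114.] 17.9
```

View pics/top0.png

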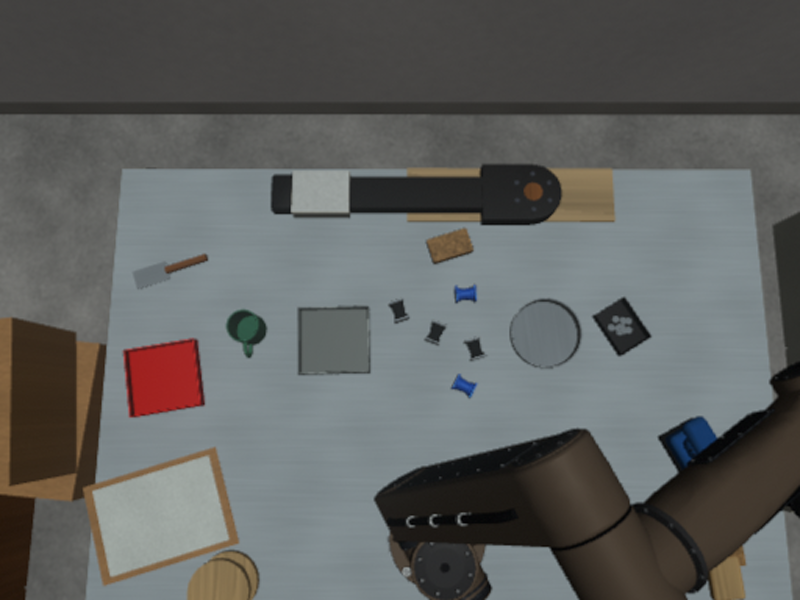

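Run:
```python
from h import *
a=cv2.imread("pics/top0.png");b=cv2.imread("pics/scene0.png")
A=cv2.resize(a[200:430,340:560],None,fx=2.2,fy=2.2,interpolation=3)
cv2.imwrite("pics/tcrop.png",cv2.resize(a[220:420,360:520],(480,600),interpolation=3))
cv2.imwrite("pics/scrop.png",cv2.resize(b[270:410,270:450],(780,600),interpolation=3))
```

```text
(no output)
```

View pics/scrop.png

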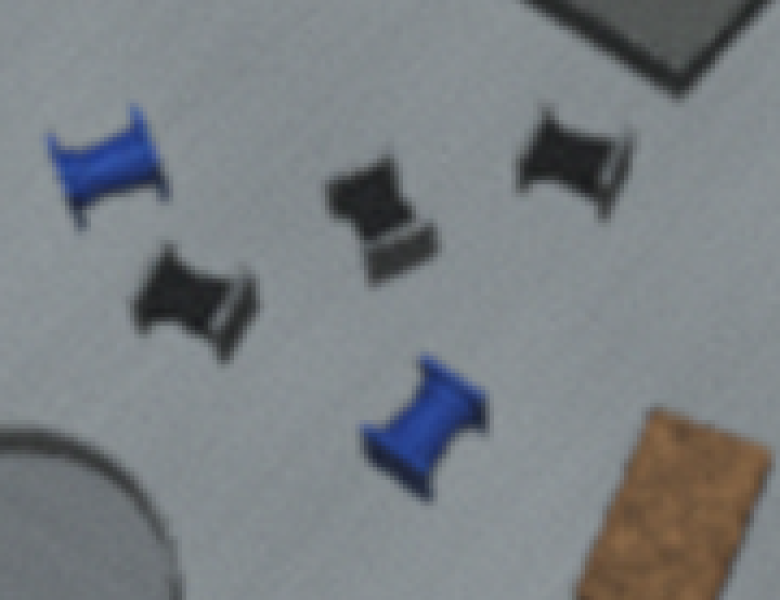

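View pics/tcrop.png

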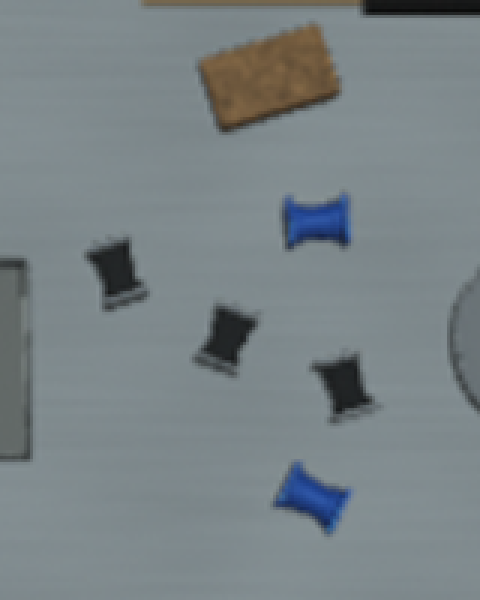

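```bash
cat > fit.py <<'E'
from h import *
from scipy.optimize import minimize
S=8
def box(x0,x1,w,h0,h1): return np.array([[x,y,z] for x in(x0,x1) for y in(-w,w) for z in(h0,h1)])
th=np.linspace(0,2*np.pi,24)
def barrel(r): return np.array([[x,r*np.cos(a),.02+r*np.sin(a)] for x in(-.021,.021) for a in th])
PARTS=[box(-.026,-.021,.02,0,.04),box(.021,.026,.02,0,.04),barrel(.0165)]
def render(p,q,c0,n,z0=0):
    K,R,t=cam(p); rv=cv2.Rodrigues(R)[0]; img=np.zeros((n*S,n*S),np.uint8)
    c,s=np.cos(q[2]),np.sin(q[2])
    for P in PARTS:
        W=np.c_[P[:,0]*c-P[:,1]*s+q[0],P[:,0]*s+P[:,1]*c+q[1],P[:,2]+z0]
        uv=cv2.projectPoints(W,rv,t,K,None)[0][:,0]
        h=cv2.convexHull(((uv-c0+.5)*S*16).astype(np.int32)); cv2.fillConvexPoly(img,h,255,shift=4)
    return cv2.resize(img,(n,n),interpolation=cv2.INTER_AREA)/255.
def fit(obs,x0,z0=0):   # obs: list of (picture, mask)
    n=44; D=[]
    for p,m in obs:
        v,u=np.argwhere(m).mean(0); c0=np.array([int(u)-n//2,int(v)-n//2]); D.append((p,m[c0[1]:c0[1]+n,c0[0]:c0[0]+n].astype(float),c0))
    def cost(q):
        e=0
        for p,m,c0 in D:
            r=render(p,q,c0,n,z0); e+=1-np.minimum(r,m).sum()/np.maximum(r,m).sum()
        return e/len(D)
    best=None
    for y in np.radians(range(-90,90,20)):
        r=minimize(cost,[x0[0],x0[1],y],method="Nelder-Mead",options=dict(initial_simplex=[[x0[0],x0[1],y],[x0[0]+.01,x0[1],y],[x0[0],x0[1]+.01,y],[x0[0],x0[1],y+.3]],xatol=1e-4,fatol=1e-4))
        if best is None or r.fun<best.fun: best=r
    return best.x*[1000,1000,57.2958],best.fun
E
cat > run.py <<'E'
from fit import *
ps={n:ctrl.snapshot(n) for n in("top","scene")}
M={n:[] for n in ps}
for n,p in ps.items():
    for d in ctrl.cut_out(p,"mount_a"):
        m=d["pixels"]; 
        c=p["color"][m].mean(0)
        if c[2]>c[0]+25: continue
        M[n].append((m,toworld(p,np.array(d["xy"])*[512,384],.02)[0]))
for m,w in M["top"]:
    near=[x for x in M["scene"] if np.linalg.norm(x[1]-w)<.04]
    fs=[("top",fit([(ps["top"],m)],w))]
    if near:
        fs+=[("scene",fit([(ps["scene"],near[0][0])],w)),("both",fit([(ps["top"],m),(ps["scene"],near[0][0])],w))]
    for n,(q,f) in fs: print(n,q.round(1),round(f,3))
p=ps["scene"]
for d in ctrl.cut_out(p,"pan")[:1]:
    pts=np.argwhere(d["pixels"])[:,::-1].astype(np.float32); print("pan rim ellipse",[toworld(p,e,.032)[0].round(3) for e in [cv2.fitEllipse(cv2.convexHull(pts))[0]]])
K,R,t=cam(ps["top"])
print("pan top", toworld(ps["top"],np.array([545*.64,333*.64]),.032)[0].round(3))
E
python3 run.py
```

```text
top [502.1   5.8 -23.3] 0.119
scene [499.5   1.6 -16.5] 0.295
both [501.7   4.9 -22.7] 0.225
top [461.7 -93.8  25. ] 0.338
scene [459.3 -98.2  16.2] 0.112
both [458.7 -97.1  18.1] 0.256
top [558.5 100.2  20.3] 0.132
scene [555.8  94.3  19.1] 0.18
both [ 556.8   97.6 -159.7] 0.226
pan rim ellipse [array([ 0.508, -0.283,  0.032])]
pan top [ 0.497 -0.273  0.032]
```

```bash
cat > plan.py <<'E'
import json,sys,os
import numpy as np
def plan(wps,save=True):
    """wps: (x,y,z mm TCP, yaw deg[, ncalls]); prints calls of 5 rows, deceleration by even steps"""
    s=json.load(open("st.json")) if os.path.exists("st.json") else [150,-658,292,-167.18]
    for w in wps:
        d=np.array(w[:3])-s[:3]; dy=w[3]-s[3]
        n=w[4] if len(w)>4 else max(1,int(np.ceil(max(np.linalg.norm(d)/165,abs(dy)/32))))
        for k in range(n):
            f=1/(n-k); d=(np.array(w[:3])-s[:3])*f; dy=(w[3]-s[3])*f
            a=np.radians(s[3]); c,sn=np.cos(a),np.sin(a)
            T=np.array([[c,sn,0],[sn,-c,0],[0,0,-1]])  # rows = tool axes
            t=T@d; rows=[]
            for i in range(1,6):
                g=i/5
                sh=np.round(t*g/800,3); tu=round(-dy*g/90,3); rows.append([sh.tolist(),tu])
            print(json.dumps(rows))
            s=[*(np.array(s[:3])+T.T@(sh*800)),s[3]-tu*90]
        print("  ->",np.round(s,1))
    json.dump(list(map(float,s)),open("st.json","w"))
E
python3 -c "
from plan import *
plan([(459,-97,150,-72),(459,-97,71,-72)])"
```

```text
[[[-0.027, 0.03, 0.009], -0.053], [[-0.053, 0.06, 0.018], -0.106], [[-0.08, 0.09, 0.027], -0.159], [[-0.106, 0.12, 0.036], -0.212], [[-0.133, 0.15, 0.044], -0.264]]
[[[-0.036, 0.017, 0.009], -0.053], [[-0.073, 0.033, 0.018], -0.106], [[-0.109, 0.05, 0.027], -0.159], [[-0.146, 0.066, 0.036], -0.212], [[-0.182, 0.083, 0.045], -0.265]]
[[[-0.04, 0.0, 0.009], -0.053], [[-0.08, 0.001, 0.018], -0.106], [[-0.12, 0.001, 0.027], -0.159], [[-0.16, 0.002, 0.035], -0.211], [[-0.2, 0.002, 0.044], -0.264]]
[[[-0.037, -0.016, 0.009], -0.053], [[-0.074, -0.031, 0.018], -0.106], [[-0.111, -0.047, 0.027], -0.159], [[-0.147, -0.062, 0.036], -0.212], [[-0.184, -0.078, 0.045], -0.265]]
  -> [459.  -97.2 149.6 -72. ]
[[[-0.0, -0.0, 0.02], 0.0], [[-0.0, -0.0, 0.039], 0.0], [[-0.0, -0.0, 0.059], 0.0], [[-0.0, -0.0, 0.079], 0.0], [[-0.0, -0.0, 0.098], 0.0]]
  -> [459.  -97.2  71.2 -72. ]
```

Request:
send_rows(
  deltas=[
    [[-0.027,0.03,0.009],-0.053],
    [[-0.053,0.06,0.018],-0.106],
    [[-0.08,0.09,0.027],-0.159],
    [[-0.106,0.12,0.036],-0.212],
    [[-0.133,0.15,0.044],-0.264],
  ],
  gripper=1,
)

```text
clock: 1.37
tool_pos: [0.2272, -0.5162, 0.2566]
orientation: [-180.0, 0.0, -143.2]
force: [2.0, -0.7, 0.2]
opening: 0.0875
gripper_force: 0.0
```

Request:
send_rows(
  deltas=[
    [[-0.036,0.017,0.009],-0.053],
    [[-0.073,0.033,0.018],-0.106],
    [[-0.109,0.05,0.027],-0.159],
    [[-0.146,0.066,0.036],-0.212],
    [[-0.182,0.083,0.045],-0.265],
  ],
)

```text
clock: 1.78
tool_pos: [0.3049, -0.3762, 0.221]
orientation: [-179.9, -0.0, -119.3]
force: [0.6, -1.1, 0.2]
opening: 0.0877
gripper_force: 0.0
```

Request:
send_rows(
  deltas=[
    [[-0.04,0.0,0.009],-0.053],
    [[-0.08,0.001,0.018],-0.106],
    [[-0.12,0.001,0.027],-0.159],
    [[-0.16,0.002,0.035],-0.211],
    [[-0.2,0.002,0.044],-0.264],
  ],
)

```text
clock: 2.2
tool_pos: [0.3824, -0.2361, 0.186]
orientation: [-179.9, -0.0, -95.6]
force: [0.3, -0.4, 0.3]
opening: 0.0877
gripper_force: 0.0
```

Request:
send_rows(
  deltas=[
    [[-0.037,-0.016,0.009],-0.053],
    [[-0.074,-0.031,0.018],-0.106],
    [[-0.111,-0.047,0.027],-0.159],
    [[-0.147,-0.062,0.036],-0.212],
    [[-0.184,-0.078,0.045],-0.265],
  ],
)

```text
clock: 2.62
tool_pos: [0.4594, -0.0958, 0.1498]
orientation: [-179.9, -0.0, -71.7]
force: [0.8, -0.5, 1.0]
opening: 0.0876
gripper_force: 0.0
```

Request:
send_rows(
  deltas=[
    [[0,0,0.02],0],
    [[0,0,0.039],0],
    [[0,0,0.059],0],
    [[0,0,0.079],0],
    [[0,0,0.098],0],
  ],
)

```text
clock: 3.03
tool_pos: [0.459, -0.0971, 0.0708]
orientation: [-180.0, -0.0, -71.9]
force: [0.7, -0.2, -0.3]
opening: 0.0876
gripper_force: 0.0
```

Request:
send_rows(
  deltas=[
    [[0,0,0],0],
    [[0,0,0],0],
    [[0,0,0],0],
    [[0,0,0],0],
    [[0,0,0],0],
  ],
  gripper=0.63,
)

```text
clock: 3.45
tool_pos: [0.4594, -0.0973, 0.0723]
orientation: [-179.9, -0.0, -72.0]
force: [0.8, 0.9, 0.2]
opening: 0.0597
gripper_force: 0.0
```

Request:
send_rows(
  deltas=[
    [[0,0,0],0],
    [[0,0,0],0],
    [[0,0,0],0],
    [[0,0,0],0],
    [[0,0,0],0],
  ],
  gripper=0.57,
)

```text
clock: 3.87
tool_pos: [0.4596, -0.0972, 0.0718]
orientation: [-179.9, -0.0, -71.9]
force: [2.5, 1.2, 2.4]
opening: 0.0503
gripper_force: 1.5
```

Request:
send_rows(
  deltas=[
    [[0,0,0],0],
    [[0,0,0],0],
    [[0,0,0],0],
    [[0,0,0],0],
    [[0,0,0],0],
  ],
  gripper=0.545,
)

```text
clock: 4.28
tool_pos: [0.4591, -0.0974, 0.0718]
orientation: [-180.0, -0.0, -71.9]
force: [1.2, 0.7, 6.4]
opening: 0.0478
gripper_force: 6.7
```

Request:
send_rows(
  deltas=[
    [[0,0,0],0],
    [[0,0,0],0],
    [[0,0,0],0],
    [[0,0,0],0],
    [[0,0,0],0],
  ],
  gripper=0.545,
)

```text
clock: 4.7
tool_pos: [0.4592, -0.0974, 0.0718]
orientation: [-180.0, -0.0, -71.9]
force: [0.0, 0.1, 6.6]
opening: 0.0483
gripper_force: 6.9
```

Request:
send_rows(
  deltas=[
    [[0,0,0],0],
    [[0,0,0],0],
    [[0,0,0],0],
    [[0,0,0],0],
    [[0,0,0],0],
  ],
  gripper=0.53,
)

```text
clock: 5.12
tool_pos: [0.4592, -0.0974, 0.0718]
orientation: [-180.0, -0.0, -71.9]
force: [0.6, -0.4, 6.8]
opening: 0.0463
gripper_force: 8.0
```

Request:
send_rows(
  deltas=[
    [[0,0,-0.002],0],
    [[0,0,-0.006],0],
    [[0,0,-0.01],0],
    [[0,0,-0.02],0],
    [[0,0,-0.03],0],
  ],
  gripper=0.515,
)

```text
clock: 5.53
tool_pos: [0.4583, -0.0975, 0.0957]
orientation: [179.9, 0.0, -72.0]
force: [0.2, 0.1, -1.0]
opening: 0.0452
gripper_force: 6.1
```

Request:
send_rows(
  deltas=[
    [[0,0,0],0],
    [[0,0,0],0],
    [[0,0,0],0],
    [[0,0,0],0],
    [[0,0,0],0],
  ],
)

```text
clock: 5.95
tool_pos: [0.4586, -0.0974, 0.0951]
orientation: [180.0, 0.0, -72.0]
force: [-0.0, -0.6, -1.6]
opening: 0.0451
gripper_force: 6.1
```

```bash
python3 -c "
from plan import *
s=json.load(open('st.json'));s[2]+=24;json.dump(s,open('st.json','w'))
plan([(475,-170,125,-81),(503,-304,125,-90),(503,-304,77,-90,2)])"
```

```text
[[[0.019, 0.002, -0.007], 0.02], [[0.037, 0.004, -0.015], 0.04], [[0.056, 0.006, -0.022], 0.06], [[0.074, 0.007, -0.03], 0.08], [[0.093, 0.009, -0.037], 0.1]]
  -> [ 475.2 -170.2  124.8  -81. ]
[[[0.034, -0.002, -0.0], 0.02], [[0.068, -0.003, -0.0], 0.04], [[0.102, -0.005, -0.0], 0.06], [[0.137, -0.006, -0.0], 0.08], [[0.171, -0.008, -0.0], 0.1]]
  -> [ 503.  -304.3  124.8  -90. ]
[[[-0.0, 0.0, 0.006], 0.0], [[-0.0, 0.0, 0.012], 0.0], [[-0.0, 0.0, 0.018], 0.0], [[-0.0, 0.0, 0.024], 0.0], [[-0.0, 0.0, 0.03], 0.0]]
[[[-0.0, 0.0, 0.006], 0.0], [[-0.0, 0.0, 0.012], 0.0], [[-0.0, 0.0, 0.018], 0.0], [[-0.0, 0.0, 0.024], 0.0], [[-0.0, 0.0, 0.03], 0.0]]
  -> [ 503.  -304.3   76.8  -90. ]
```

Request:
send_rows(
  deltas=[
    [[0.01,0.001,-0.007],0.02],
    [[0.025,0.003,-0.015],0.04],
    [[0.05,0.005,-0.022],0.06],
    [[0.07,0.007,-0.03],0.08],
    [[0.093,0.009,-0.037],0.1],
  ],
)

```text
clock: 6.37
tool_pos: [0.4751, -0.1713, 0.1255]
orientation: [180.0, -0.0, -81.1]
force: [0.7, 0.6, -0.4]
opening: 0.0453
gripper_force: 6.1
```

Request:
send_rows(
  deltas=[
    [[0.034,-0.002,0],0.02],
    [[0.068,-0.003,0],0.04],
    [[0.11,-0.005,0],0.06],
    [[0.15,-0.007,0],0.08],
    [[0.171,-0.008,0],0.1],
  ],
)

```text
clock: 6.78
tool_pos: [0.5032, -0.3078, 0.125]
orientation: [-180.0, -0.0, -90.2]
force: [0.9, -0.7, -2.6]
opening: 0.045
gripper_force: 6.1
```

Request:
send_rows(
  deltas=[
    [[0,0,0.003],0],
    [[0,0,0.01],0],
    [[0,0,0.017],0],
    [[0,0,0.024],0],
    [[0,0,0.03],0],
  ],
)

```text
clock: 7.2
tool_pos: [0.5024, -0.3036, 0.1002]
orientation: [180.0, 0.0, -89.9]
force: [-0.2, 0.5, -1.2]
opening: 0.0456
gripper_force: 6.1
```

Request:
send_rows(
  deltas=[
    [[0,0,0.01],0],
    [[0,0,0.018],0],
    [[0,0,0.024],0],
    [[0,0,0.028],0],
    [[0,0,0.03],0],
  ],
)

```text
clock: 7.62
tool_pos: [0.5025, -0.3042, 0.0765]
orientation: [179.9, 0.0, -89.9]
force: [-4.0, 2.1, 8.3]
opening: 0.0454
gripper_force: 5.4
```

```bash
python3 -c "
from plan import *
plan([(503,-304,125,-90),(502,5,125,-112.5),(502,5,71.2,-112.5)])"
```

```text
[[[-0.0, 0.0, -0.012], 0.0], [[-0.0, 0.0, -0.024], 0.0], [[-0.0, 0.0, -0.036], 0.0], [[-0.0, 0.0, -0.048], 0.0], [[-0.0, 0.0, -0.06], 0.0]]
  -> [ 503.  -304.3  124.8  -90. ]
[[[-0.039, 0.0, -0.0], 0.025], [[-0.077, 0.0, -0.0], 0.05], [[-0.116, 0.0, -0.0], 0.075], [[-0.155, 0.0, -0.0], 0.1], [[-0.193, 0.001, -0.0], 0.125]]
[[[-0.038, 0.008, -0.0], 0.025], [[-0.076, 0.015, -0.0], 0.05], [[-0.114, 0.023, -0.0], 0.075], [[-0.152, 0.03, -0.0], 0.1], [[-0.19, 0.038, -0.0], 0.125]]
  -> [ 501.8    5.1  124.8 -112.5]
[[[0.0, -0.0, 0.013], 0.0], [[0.0, -0.0, 0.027], 0.0], [[0.0, -0.0, 0.04], 0.0], [[0.0, -0.0, 0.054], 0.0], [[0.0, -0.0, 0.067], 0.0]]
  -> [ 501.8    5.1   71.2 -112.5]
```

Request:
send_rows(
  deltas=[
    [[0,0,0],0],
    [[0,0,0],0],
    [[0,0,0],0],
    [[0,0,0],0],
    [[0,0,0],0],
  ],
  gripper=0.7,
)

```text
clock: 8.03
tool_pos: [0.503, -0.3045, 0.0773]
orientation: [-180.0, -0.0, -90.0]
force: [0.2, -0.2, -0.8]
opening: 0.0609
gripper_force: 0.0
```

Request:
send_rows(
  deltas=[
    [[0,0,-0.008],0],
    [[0,0,-0.02],0],
    [[0,0,-0.036],0],
    [[0,0,-0.048],0],
    [[0,0,-0.06],0],
  ],
)

```text
clock: 8.45
tool_pos: [0.5031, -0.3045, 0.1266]
orientation: [-179.9, -0.0, -90.0]
force: [0.4, 0.5, 1.0]
opening: 0.0614
gripper_force: 0.0
```

Request:
send_rows(
  deltas=[
    [[-0.039,0,0],0.025],
    [[-0.077,0,0],0.05],
    [[-0.116,0,0],0.075],
    [[-0.155,0,0],0.1],
    [[-0.193,0.001,0],0.125],
  ],
  gripper=1,
)

```text
clock: 8.87
tool_pos: [0.5019, -0.1487, 0.1258]
orientation: [-179.9, 0.0, -101.3]
force: [0.5, -0.9, 0.1]
opening: 0.086
gripper_force: 0.0
```

Request:
send_rows(
  deltas=[
    [[-0.038,0.008,0],0.025],
    [[-0.076,0.015,0],0.05],
    [[-0.12,0.023,0],0.075],
    [[-0.165,0.033,0],0.1],
    [[-0.19,0.038,0],0.125],
  ],
)

```text
clock: 9.28
tool_pos: [0.5018, 0.0079, 0.126]
orientation: [-179.9, 0.1, -112.5]
force: [-0.4, -0.1, -0.1]
opening: 0.0877
gripper_force: 0.0
```

Request:
send_rows(
  deltas=[
    [[0,0,0.007],0],
    [[0,0,0.024],0],
    [[0,0,0.042],0],
    [[0,0,0.058],0],
    [[0,0,0.067],0],
  ],
)

```text
clock: 9.7
tool_pos: [0.5012, 0.0048, 0.0707]
orientation: [180.0, -0.0, -112.5]
force: [-0.7, 0.0, 0.3]
opening: 0.0879
gripper_force: 0.0
```

Request:
send_rows(
  deltas=[
    [[0,0,0],0],
    [[0,0,0],0],
    [[0,0,0],0],
    [[0,0,0],0],
    [[0,0,0],0],
  ],
  gripper=0.63,
)

```text
clock: 10.12
tool_pos: [0.502, 0.005, 0.0721]
orientation: [-179.9, 0.0, -112.5]
force: [-0.2, 0.3, -0.6]
opening: 0.0596
gripper_force: 0.0
```

Request:
send_rows(
  deltas=[
    [[0,0,0],0],
    [[0,0,0],0],
    [[0,0,0],0],
    [[0,0,0],0],
    [[0,0,0],0],
  ],
  gripper=0.57,
)

```text
clock: 10.53
tool_pos: [0.502, 0.0051, 0.0718]
orientation: [-180.0, 0.0, -112.4]
force: [-0.8, -1.2, 6.3]
opening: 0.0504
gripper_force: 8.5
```

Request:
send_rows(
  deltas=[
    [[0,0,0],0],
    [[0,0,0],0],
    [[0,0,0],0],
    [[0,0,0],0],
    [[0,0,0],0],
  ],
  gripper=0.56,
)

```text
clock: 10.95
tool_pos: [0.5021, 0.0051, 0.0718]
orientation: [-180.0, 0.0, -112.4]
force: [-0.2, -0.6, 6.7]
opening: 0.0487
gripper_force: 11.1
```

Request:
send_rows(
  deltas=[
    [[0,0,-0.002],0],
    [[0,0,-0.006],0],
    [[0,0,-0.01],0],
    [[0,0,-0.02],0],
    [[0,0,-0.03],0],
  ],
)

```text
clock: 11.37
tool_pos: [0.5013, 0.0049, 0.0958]
orientation: [180.0, -0.0, -112.5]
force: [0.5, -0.0, -1.3]
opening: 0.0493
gripper_force: 8.8
```

Request:
send_rows(
  deltas=[
    [[0,0,-0.005],0],
    [[0,0,-0.013],0],
    [[0,0,-0.021],0],
    [[0,0,-0.03],0],
    [[0,0,-0.037],0],
  ],
)

```text
clock: 11.78
tool_pos: [0.5018, 0.005, 0.126]
orientation: [-180.0, 0.0, -112.5]
force: [0.9, 0.1, -2.5]
opening: 0.0494
gripper_force: 8.8
```

```bash
python3 -c "
from plan import *
s=json.load(open('st.json'));s[2]+=67*.8;json.dump(s,open('st.json','w'))
plan([(479,314,125,-89),(479,314,76,-89,2)])"
```

```text
[[[-0.035, 0.017, -0.0], -0.026], [[-0.069, 0.035, -0.0], -0.052], [[-0.104, 0.052, -0.0], -0.078], [[-0.138, 0.07, -0.0], -0.104], [[-0.173, 0.087, -0.0], -0.13]]
[[[-0.037, 0.01, -0.0], -0.026], [[-0.075, 0.02, -0.0], -0.052], [[-0.112, 0.03, -0.0], -0.078], [[-0.15, 0.04, -0.0], -0.105], [[-0.187, 0.05, -0.0], -0.131]]
  -> [479.  314.1 124.8 -89. ]
[[[0.0, 0.0, 0.006], 0.0], [[0.0, 0.0, 0.012], 0.0], [[0.0, 0.0, 0.018], 0.0], [[0.0, 0.0, 0.024], 0.0], [[0.0, 0.0, 0.031], 0.0]]
[[[0.0, 0.0, 0.006], 0.0], [[0.0, 0.0, 0.012], 0.0], [[0.0, 0.0, 0.018], 0.0], [[0.0, 0.0, 0.024], 0.0], [[0.0, 0.0, 0.03], 0.0]]
  -> [479.  314.1  76.  -89. ]
```

```bash
python3 -c "
from plan import *
json.dump([501.8,5.1,124.8,-112.5],open('st.json','w'))
plan([(481,298,125,-89),(481,298,76,-89,2)])"
```

```text
[[[-0.033, 0.016, -0.0], -0.026], [[-0.066, 0.033, -0.0], -0.052], [[-0.098, 0.049, -0.0], -0.078], [[-0.131, 0.066, -0.0], -0.104], [[-0.164, 0.082, -0.0], -0.131]]
[[[-0.036, 0.009, -0.0], -0.026], [[-0.071, 0.019, -0.0], -0.052], [[-0.107, 0.028, -0.0], -0.078], [[-0.142, 0.037, -0.0], -0.104], [[-0.178, 0.047, -0.0], -0.13]]
  -> [480.9 298.3 124.8 -89. ]
[[[0.0, -0.0, 0.006], -0.0], [[0.0, -0.0, 0.012], -0.0], [[0.0, -0.0, 0.018], -0.0], [[0.0, -0.0, 0.024], -0.0], [[0.0, -0.0, 0.03], -0.0]]
[[[0.0, -0.0, 0.006], -0.0], [[0.0, -0.0, 0.012], -0.0], [[0.0, -0.0, 0.019], -0.0], [[0.0, -0.0, 0.025], -0.0], [[0.0, -0.0, 0.031], -0.0]]
  -> [480.9 298.3  76.  -89. ]
```

Request:
send_rows(
  deltas=[
    [[-0.02,0.01,0],-0.026],
    [[-0.055,0.027,0],-0.052],
    [[-0.09,0.045,0],-0.078],
    [[-0.125,0.063,0],-0.104],
    [[-0.164,0.082,0],-0.131],
  ],
)

```text
clock: 12.2
tool_pos: [0.4907, 0.1523, 0.1254]
orientation: [-180.0, 0.0, -100.6]
force: [1.1, -0.4, -1.8]
opening: 0.0493
gripper_force: 8.8
```

Request:
send_rows(
  deltas=[
    [[-0.036,0.009,0],-0.026],
    [[-0.075,0.02,0],-0.052],
    [[-0.118,0.031,0],-0.078],
    [[-0.155,0.041,0],-0.104],
    [[-0.178,0.047,0],-0.13],
  ],
)

```text
clock: 12.62
tool_pos: [0.4804, 0.3013, 0.1254]
orientation: [-179.9, 0.0, -88.7]
force: [0.0, 0.2, -0.4]
opening: 0.0495
gripper_force: 8.8
```

Request:
send_rows(
  deltas=[
    [[0,0,0.003],0],
    [[0,0,0.01],0],
    [[0,0,0.017],0],
    [[0,0,0.024],0],
    [[0,0,0.03],0],
  ],
)

```text
clock: 13.03
tool_pos: [0.4804, 0.2968, 0.1001]
orientation: [180.0, -0.0, -89.1]
force: [-0.9, 0.1, -1.1]
opening: 0.0493
gripper_force: 8.8
```

Request:
send_rows(
  deltas=[
    [[0,0,0.01],0],
    [[0,0,0.018],0],
    [[0,0,0.024],0],
    [[0,0,0.028],0],
    [[0,0,0.031],0],
  ],
)

```text
clock: 13.45
tool_pos: [0.4805, 0.298, 0.0756]
orientation: [180.0, -0.0, -89.0]
force: [-5.5, -1.1, 12.6]
opening: 0.049
gripper_force: 8.1
```

```bash
python3 -c "
from plan import *
plan([(481,298,125,-89),(557,98,125,-70),(557,98,71.2,-70)])"
```

```text
[[[0.0, -0.0, -0.012], -0.0], [[0.0, -0.0, -0.024], -0.0], [[0.0, -0.0, -0.037], -0.0], [[0.0, -0.0, -0.049], -0.0], [[0.0, -0.0, -0.061], -0.0]]
  -> [480.9 298.3 124.8 -89. ]
[[[0.025, -0.009, -0.0], -0.021], [[0.05, -0.018, -0.0], -0.042], [[0.076, -0.027, -0.0], -0.063], [[0.101, -0.036, -0.0], -0.084], [[0.126, -0.045, -0.0], -0.106]]
[[[0.026, -0.005, -0.0], -0.021], [[0.053, -0.01, -0.0], -0.042], [[0.079, -0.015, -0.0], -0.063], [[0.105, -0.019, -0.0], -0.084], [[0.132, -0.024, -0.0], -0.105]]
  -> [556.8  97.8 124.8 -70. ]
[[[-0.0, -0.0, 0.013], -0.0], [[-0.0, -0.0, 0.027], -0.0], [[-0.0, -0.0, 0.04], -0.0], [[-0.0, -0.0, 0.054], -0.0], [[-0.0, -0.0, 0.067], -0.0]]
  -> [556.8  97.8  71.2 -70. ]
```

Request:
send_rows(
  deltas=[
    [[0,0,0],0],
    [[0,0,0],0],
    [[0,0,0],0],
    [[0,0,0],0],
    [[0,0,0],0],
  ],
  gripper=0.7,
)

```text
clock: 13.87
tool_pos: [0.4806, 0.2984, 0.0765]
orientation: [-180.0, 0.0, -89.0]
force: [0.2, -0.2, 0.3]
opening: 0.0614
gripper_force: 0.0
```

Request:
send_rows(
  deltas=[
    [[0,0,-0.008],0],
    [[0,0,-0.02],0],
    [[0,0,-0.036],0],
    [[0,0,-0.049],0],
    [[0,0,-0.061],0],
  ],
)

```text
clock: 14.28
tool_pos: [0.4808, 0.2985, 0.1267]
orientation: [-179.9, 0.1, -89.0]
force: [1.2, 0.1, -0.3]
opening: 0.0616
gripper_force: 0.0
```

Request:
send_rows(
  deltas=[
    [[0.025,-0.009,0],-0.021],
    [[0.05,-0.018,0],-0.042],
    [[0.076,-0.027,0],-0.063],
    [[0.101,-0.036,0],-0.084],
    [[0.126,-0.045,0],-0.106],
  ],
  gripper=1,
)

```text
clock: 14.7
tool_pos: [0.5186, 0.1973, 0.1259]
orientation: [-180.0, 0.0, -79.3]
force: [-0.1, -0.3, -0.1]
opening: 0.0859
gripper_force: 0.0
```

Request:
send_rows(
  deltas=[
    [[0.026,-0.005,0],-0.021],
    [[0.055,-0.01,0],-0.042],
    [[0.085,-0.015,0],-0.063],
    [[0.118,-0.021,0],-0.084],
    [[0.132,-0.024,0],-0.105],
  ],
)

```text
clock: 15.12
tool_pos: [0.5572, 0.0956, 0.1258]
orientation: [-180.0, -0.0, -70.0]
force: [-1.3, -0.7, -0.1]
opening: 0.0873
gripper_force: 0.0
```

Request:
send_rows(
  deltas=[
    [[0,0,0.007],0],
    [[0,0,0.024],0],
    [[0,0,0.042],0],
    [[0,0,0.058],0],
    [[0,0,0.067],0],
  ],
)

```text
clock: 15.53
tool_pos: [0.5559, 0.098, 0.0704]
orientation: [179.9, 0.0, -70.0]
force: [-0.2, 0.4, -0.6]
opening: 0.0875
gripper_force: 0.0
```

Request:
send_rows(
  deltas=[
    [[0,0,0],0],
    [[0,0,0],0],
    [[0,0,0],0],
    [[0,0,0],0],
    [[0,0,0],0],
  ],
  gripper=0.63,
)

```text
clock: 15.95
tool_pos: [0.5569, 0.0981, 0.0721]
orientation: [-179.9, 0.0, -70.0]
force: [-0.4, 0.4, -0.6]
opening: 0.0599
gripper_force: 0.0
```

Request:
send_rows(
  deltas=[
    [[0,0,0],0],
    [[0,0,0],0],
    [[0,0,0],0],
    [[0,0,0],0],
    [[0,0,0],0],
  ],
  gripper=0.57,
)

```text
clock: 16.37
tool_pos: [0.5568, 0.0979, 0.0718]
orientation: [-180.0, -0.0, -70.0]
force: [-0.5, 0.2, 5.8]
opening: 0.0502
gripper_force: 8.8
```

Request:
send_rows(
  deltas=[
    [[0,0,0],0],
    [[0,0,0],0],
    [[0,0,0],0],
    [[0,0,0],0],
    [[0,0,0],0],
  ],
  gripper=0.56,
)

```text
clock: 16.78
tool_pos: [0.5568, 0.0978, 0.0718]
orientation: [-180.0, -0.0, -70.0]
force: [-1.6, -0.3, 6.3]
opening: 0.0494
gripper_force: 11.5
```

Reads like the firm one; I'll lift it to confirm.

Request:
send_rows(
  deltas=[
    [[0,0,-0.002],0],
    [[0,0,-0.006],0],
    [[0,0,-0.01],0],
    [[0,0,-0.02],0],
    [[0,0,-0.03],0],
  ],
)

```text
clock: 17.2
tool_pos: [0.5564, 0.0977, 0.0958]
orientation: [180.0, -0.0, -70.0]
force: [0.5, 0.6, -2.1]
opening: 0.0491
gripper_force: 9.0
```

Request:
send_rows(
  deltas=[
    [[0,0,-0.005],0],
    [[0,0,-0.013],0],
    [[0,0,-0.021],0],
    [[0,0,-0.03],0],
    [[0,0,-0.037],0],
  ],
)

```text
clock: 17.62
tool_pos: [0.5567, 0.0978, 0.126]
orientation: [-180.0, 0.0, -70.0]
force: [-0.7, -0.5, -1.4]
opening: 0.0489
gripper_force: 9.0
```

```bash
python3 -c "
from plan import *
s=json.load(open('st.json'));s[2]+=67*.8;json.dump(s,open('st.json','w'))
plan([(481,232,125,-89,2),(481,232,76,-89,2)])"
```

```text
[[[-0.019, 0.003, -0.0], 0.021], [[-0.038, 0.006, -0.0], 0.042], [[-0.057, 0.01, -0.0], 0.063], [[-0.076, 0.013, -0.0], 0.084], [[-0.095, 0.016, -0.0], 0.105]]
[[[-0.018, 0.006, -0.0], 0.021], [[-0.036, 0.012, -0.0], 0.042], [[-0.055, 0.019, -0.0], 0.064], [[-0.073, 0.025, -0.0], 0.085], [[-0.091, 0.031, -0.0], 0.106]]
  -> [481.1 231.9 124.8 -89. ]
[[[-0.0, 0.0, 0.006], -0.0], [[-0.0, 0.0, 0.012], -0.0], [[-0.0, 0.0, 0.018], -0.0], [[-0.0, 0.0, 0.024], -0.0], [[-0.0, 0.0, 0.03], -0.0]]
[[[-0.0, 0.0, 0.006], -0.0], [[-0.0, 0.0, 0.012], -0.0], [[-0.0, 0.0, 0.019], -0.0], [[-0.0, 0.0, 0.025], -0.0], [[-0.0, 0.0, 0.031], -0.0]]
  -> [481.1 231.9  76.  -89. ]
```

Firm (9 N at 2.9 mm). To the tray.

Request:
send_rows(
  deltas=[
    [[-0.012,0.002,0],0.021],
    [[-0.032,0.006,0],0.042],
    [[-0.052,0.009,0],0.063],
    [[-0.074,0.013,0],0.084],
    [[-0.095,0.016,0],0.105],
  ],
)

```text
clock: 18.03
tool_pos: [0.5181, 0.1653, 0.1253]
orientation: [-180.0, 0.0, -79.5]
force: [-0.5, 0.1, -2.0]
opening: 0.0494
gripper_force: 9.1
```

Request:
send_rows(
  deltas=[
    [[-0.021,0.007,0],0.021],
    [[-0.042,0.014,0],0.042],
    [[-0.063,0.021,0],0.064],
    [[-0.081,0.028,0],0.085],
    [[-0.091,0.031,0],0.106],
  ],
)

```text
clock: 18.45
tool_pos: [0.4801, 0.2331, 0.1254]
orientation: [-180.0, 0.0, -89.0]
force: [-0.3, 0.0, -2.2]
opening: 0.0495
gripper_force: 9.1
```

Request:
send_rows(
  deltas=[
    [[0,0,0.003],0],
    [[0,0,0.01],0],
    [[0,0,0.017],0],
    [[0,0,0.024],0],
    [[0,0,0.03],0],
  ],
)

```text
clock: 18.87
tool_pos: [0.4808, 0.2311, 0.1]
orientation: [180.0, -0.0, -89.0]
force: [0.4, 0.4, -1.4]
opening: 0.0494
gripper_force: 9.1
```

Request:
send_rows(
  deltas=[
    [[0,0,0.01],0],
    [[0,0,0.018],0],
    [[0,0,0.024],0],
    [[0,0,0.028],0],
    [[0,0,0.031],0],
  ],
)

```text
clock: 19.28
tool_pos: [0.4807, 0.2316, 0.0756]
orientation: [180.0, -0.0, -89.0]
force: [-4.6, -1.9, 14.8]
opening: 0.0492
gripper_force: 9.2
```

Request:
send_rows(
  deltas=[
    [[0,0,0],0],
    [[0,0,0],0],
    [[0,0,0],0],
    [[0,0,0],0],
    [[0,0,0],0],
  ],
  gripper=0.7,
)

```text
clock: 19.7
tool_pos: [0.4809, 0.232, 0.0765]
orientation: [-180.0, 0.0, -89.0]
force: [-0.5, 0.4, 0.2]
opening: 0.0611
gripper_force: 0.0
```

Request:
send_rows(
  deltas=[
    [[0,0,-0.01],0],
    [[0,0,-0.03],0],
    [[0,0,-0.06],0],
    [[0,0,-0.1],0],
    [[0,0,-0.14],0],
  ],
)

```text
clock: 20.12
tool_pos: [0.4804, 0.2314, 0.1897]
orientation: [180.0, -0.0, -89.0]
force: [0.9, 1.5, 0.3]
opening: 0.0613
gripper_force: 0.0
```

Request:
send_rows(
  deltas=[
    [[0.04,0.005,-0.01],0],
    [[0.08,0.01,-0.02],0],
    [[0.12,0.015,-0.03],0],
    [[0.16,0.02,-0.04],0],
    [[0.19,0.02,-0.05],0],
  ],
)

```text
clock: 20.53
tool_pos: [0.4663, 0.0775, 0.2294]
orientation: [-180.0, 0.0, -89.0]
force: [0.5, -0.1, -0.9]
opening: 0.0615
gripper_force: 0.0
```

Run:
```python
from h import *
ims=[]
for n,c in(("top",(330,170,180,290)),("scene",(90,100,310,350))):
    p=ctrl.snapshot(n); 
    if n=="top": crop=p["color"][180:260,170:390]
    else: crop=p["color"][110:330,80:360]
    ims.append(cv2.resize(crop[...,::-1],(780,283 if n=="top" else 613),interpolation=3))
cv2.imwrite("pics/f1.png",ims[0]);cv2.imwrite("pics/f2.png",cv2.resize(ims[1],(760,597)))
```

```text
(no output)
```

View pics/f1.png

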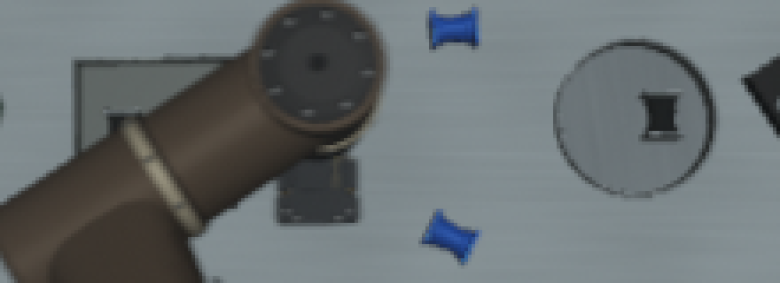

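View pics/f2.png

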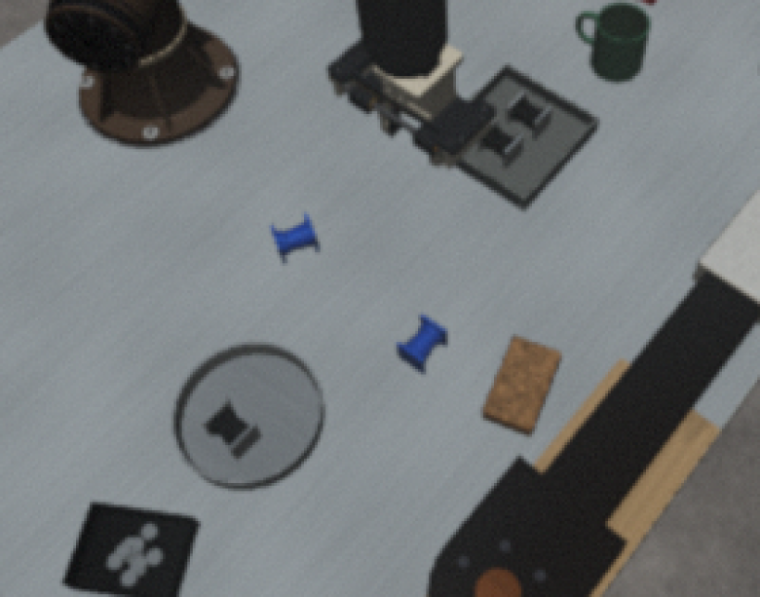

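The scene crop shows one mount flat in the pan at (230,428). Two lie flat and apart in the grey tray at (527,113) and (500,147). The blue look-alikes, mug, washer box and sanding block appear unmoved, so I'm handing in.

```bash
python3 -c "
from plant import ctrl
print(ctrl.close_job())"
```

```text
the job is handed in; nothing more can be done
None
```

The job is handed in: the one soft mount lies in the round pan and the two firm ones side by side in the grey tray, with grip readings no higher than 11.5 N and about 21 s used.

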